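# Sort two tool-handle ferrules on the step plug gauge

### The job

Sort the two brass ferrules with the upright steel step gauge: the good one passes over the slim go end and stops on the step of the thicker no-go end, while the other has too wide a bore and would slip right down to the foot. Leave the good ferrule on the gauge, resting flat on the step, and put the other one lying flat in the shallow metal tray.

Things in the scene. Friction and masses are not known exactly. Their poses are not given: they have to be found in the camera images.
- ferrule_thick_center (a point): a loose plain brass ferrule (short tube) lying on the desk with its bore upright, 56 mm outside diameter, 24 mm high, about 0.12 kg; its bore is 34 mm across, so the wall is thick (11 mm). The point is its centre, half-way up (12 mm above its underside); z along the bore. May stand in either of the two ferrules' places.
- ferrule_thin_center (a point): a loose plain brass ferrule (short tube) lying on the desk with its bore upright, 56 mm outside diameter, 24 mm high, about 0.12 kg; its bore is 45 mm across, so the wall is thin (5.5 mm). The point is its centre, half-way up (12 mm above its underside); z along the bore. May stand in either of the two ferrules' places.
- gauge_shoulder (a point): Step of the upright steel plug gauge fixed to the desk; the point is on its axis, 70 mm above the desk, z up. Below: no-go end 40 mm dia., 60 mm high, on a foot 72 mm across, 10 mm high. Above: go end 30 mm dia., 24 mm high, then a 14 mm cone narrowing to 10 mm; top 38 mm above the step. A 117 mm high tool box stands close on its right, a 0.43 m high lever press behind left.
- tray_in (a point): the shallow square metal tray, fixed on the desk beyond the ferrules, left of the lever press; 115 x 115 mm outside, its rim 19 mm above the desk, walls and floor 4 mm thick, on small feet. The point is the centre of its inner floor, 12 mm above the desk; x and y along the walls, z up.
Not all that is in view belongs to the job. What is shaped like the part that bears ferrule_thick_center but pink or purple is not meant.

How it is judged:
At the end, for the whole second after the job is handed in: The thick-walled ferrule sits on the gauge's step, axes within 6 mm, centre 8 to 17 mm above the step, level within 10 degrees; the thin-walled one lies flat (10 degrees) on the tray's floor, its centre within 30 mm of the tray's centre along each side; both released and at rest (horizontal distance between ferrule_thick_center and gauge_shoulder below 0.006 m and z of ferrule_thick_center in the frame of gauge_shoulder between 0.008 and 0.017 m and angle between each of ferrule_thick_center, ferrule_thin_center's own z axis and vertical below 0.175 rad and x of ferrule_thin_center in the frame of tray_in between -0.03 and 0.03 m and y of ferrule_thin_center in the frame of tray_in between -0.03 and 0.03 m and z of ferrule_thin_center in the frame of tray_in between 0.006 and 0.02 m and linear speed of each of ferrule_thick, ferrule_thin below 0.02 m/s); the robot touches nothing.
It also fails if it takes over 64 s, if anything falls off the work surface, if the arm or the gripper's body presses on something with over 40 N, if the wrist force passes 120 N, or if a joint passes its speed limit or range.

### The arm

A 7-joint arm with a two-finger parallel gripper is mounted at the origin on the work surface; the furniture and walls round the work are solid. World frame = base frame: x ahead of the robot, y to its left, z up, the work surface at z = 0. Lengths are in m, angles in rad, forces in N, time in s.
With the tool pointing down it reaches from about 0.4 to 0.85 m from the base axis. Payload 4.5 kg.
Tool frame: the origin (TCP) lies between the finger pads; the fingertips stand 14 mm ahead of it and the grasp point (between the pads) lies 5 mm behind it; z points along the fingers, y is the direction in which the jaws open and shut (so a half turn about z gives the same grasp; the last joint's range is limited). The gripper opens to 85 mm and grips with 20 to 120 N. Pads are 22 mm wide; open, the fingers measure 114 mm over their backs; the gripper's body (76 mm by 85 mm) begins 54 mm behind the grasp point. The pads swing forward as they close: fully open they stand 13 mm farther back than shut.
Start: joints at [1.375, 0.689, -0.195, 1.565, 0.157, 0.902, -0.215], TCP at [0.142, -0.609, 0.245] pointing down, gripper open.
Joint ranges: [-3.01, 3.01], [-0.46, 2.08], [-1.47, 1.51], [0.13, 2.56], [-1, 4.14], [0.04, 2.09], [-2.66, 2.66]. Speed limits (rad/s): [2.57, 2.57, 3.14, 3.14, 3.14, 3.14, 3.14].

### API

Orientations are given as [roll, pitch, yaw] about the fixed x, y, z axes, in that order (R = Rz(yaw) Ry(pitch) Rx(roll)).
In Python, from cell import state, camera, get_calibration, hand_in gives the robot as it stands.
- The arm moves only by the tool play_rows, never from a script. Its argument "deltas" is a list that holds one entry, the list of rows, each a list of 4 numbers: the shift along the tool's x, y, z in units of 40 mm (1.0 is 40 mm), then the turn about the tool's z in units of 5 degrees (1.0 is 5 degrees). A call has 1 to 12 rows; each row shifts and turns the commanded pose from where the row before left it, along the tool's axes as they then stand; what a row does not reach is not made up. A row lasts 1/12 s, in which the tool goes at most 41.7 mm and 7.16 degrees, less where a joint would pass 70% of its speed; a pose out of reach is approached as far as the arm can. A call is refused whole if a number of a shift passes 1 or a number of a turn 1, either way. A call with a gripper value outside its range is refused whole. "fingers" is the closure, from -1 (fully open) to 1 (shut), set as the call begins (left out, the last holds). The fingers move at their own pace and stop on an object; "newtons" is the grip in N (left out, the last holds). Time passes only in rows, so rows that do not move let the fingers close. It gives the time, the measured TCP pose, the force and the opening at its end, in the units of the state.
- state(): the state, without advancing time (a new reading comes with each control period).
- camera(name): name is "side" or "top" or "wrist"; returns (picture, depth): 480x640x3 uint8, red, green, blue; 480x640 float32, m along the optical axis (not along the pixel's ray), 0 where there is no reading.
- get_calibration(name): a dict with "camera_matrix" (3x3 intrinsics, pixels), "R" (3x3) and "t" (3): a world point X has camera coordinates R X + t; the wrist camera has in their place "tool_from_camera" (4x4, takes a point from camera to tool coordinates, whose origin is the TCP and whose axes are the flange's). Camera axes: x right, y down, z forward; pixel columns grow to the right and rows downward; lengths in m; the calibration is good to about 2 mm. A picture is of the moment at which its call begins: read the wrist's pose just before it. get_calibration takes no time and is no camera call.
- hand_in(): hands the job in, once; it reports no verdict.
The state is a dict: "time_s": time; "q": joint angles; "joint_vel": joint speeds; "joint_torque": joint torques, N m; "tcp_pos": TCP position; "tool_rot": TCP orientation; "wrist_force": force on the tool from outside, world axes, zero at the start; "moment": the same for the moment, N m; "opening": opening from 0.0 (shut) to 1.0 (fully open).
Only numpy, scipy, OpenCV 4.12 (cv2) and the standard library are available. Lean on these libraries where they do the work, as an engineer would, in place of code of your own. Each camera call takes 0.05 s, during which the arm holds its last target.

## Working session

There is one attempt and no reset: what is moved stays moved. The work goes in short steps, Python scripts to look and compute and a tool call to move; the robot and the scene stay as the last step left them, time stands still between calls to the robot, and variables do not carry over. Pictures are saved under pics/ and viewed, and the job is handed in when it is done.

Besides the shell and the picture viewer there is one more tool, called after "Request:" as name(argument=value, ...), one argument or row to a line, values as JSON. play_rows: Moves the arm, as the interface text tells. Its arguments: {"type":"object","properties":{"deltas":{"type":"array"},"fingers":{"type":"number"},"newtons":{"type":"number"}},"required":["deltas"]}

```bash
mkdir -p pics; ls; python3 - <<'E'
from cell import *
import cv2,numpy as np
print(state())
for n in ("side","top","wrist"):
    p,d=camera(n); np.savez(f"{n}0.npz",p=p,d=d)
    cv2.imwrite(f"pics/{n}0.png",p[:,:,::-1]); c=get_calibration(n); print(n,{k:np.round(v,4).tolist() for k,v in c.items()})
E
```

```text
pics
{'time_s': 0.0, 'q': array([ 1.3748109 ,  0.69001739, -0.19454067,  1.56636605,  0.15731737,
        0.90251511, -0.21508544]), 'joint_vel': array([-3.11680660e-05,  1.38217987e-03, -1.11898414e-03,  7.57032499e-04,
       -6.57693673e-04,  6.78884485e-04,  2.32920939e-03]), 'joint_torque': array([-3.34680390e-04, -5.39614928e+01, -1.26644779e+00, -1.58541656e+01,
        9.13707161e-03,  9.55912401e-03,  9.72293392e-07]), 'tcp_pos': array([ 0.14216972, -0.60795589,  0.24445801]), 'tool_rot': array([-3.13968759e+00,  1.35076799e-04,  2.29918609e-01]), 'wrist_force': array([ 0.36774178, -0.69623889, -0.59424821]), 'moment': array([ 0.02274441, -0.0114441 ,  0.01973619]), 'opening': 1.0022171253523122}
side {'camera_matrix': [[502.9557, 0.0, 315.2852], [0.0, 502.9557, 240.9134], [0.0, 0.0, 1.0]], 'R': [[0.967, -0.2543, 0.0158], [-0.1336, -0.5589, -0.8184], [0.217, 0.7893, -0.5744]], 't': [-0.3176, 0.2743, 0.7189]}
top {'camera_matrix': [[612.724, 0.0, 320.969], [0.0, 612.724, 244.6499], [0.0, 0.0, 1.0]], 'R': [[0.0035, -1.0, 0.0089], [-0.9963, -0.0043, -0.0861], [0.0862, -0.0085, -0.9962]], 't': [0.2862, 0.4432, 1.2454]}
wrist {'camera_matrix': [[410.243, 0.0, 314.0406], [0.0, 410.243, 234.4493], [0.0, 0.0, 1.0]], 'tool_from_camera': [[-0.0001, -0.9624, -0.2718, 0.069], [1.0, -0.0, -0.0005, -0.0006], [0.0005, -0.2718, 0.9624, -0.1291], [0.0, 0.0, 0.0, 1.0]]}
```

View pics/side0.png

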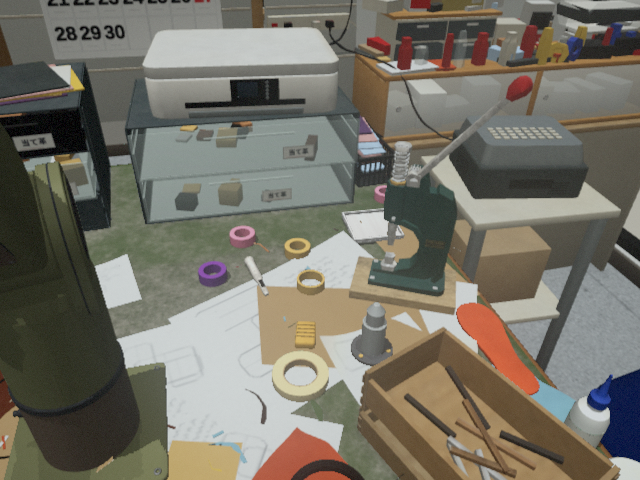

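View pics/top0.png

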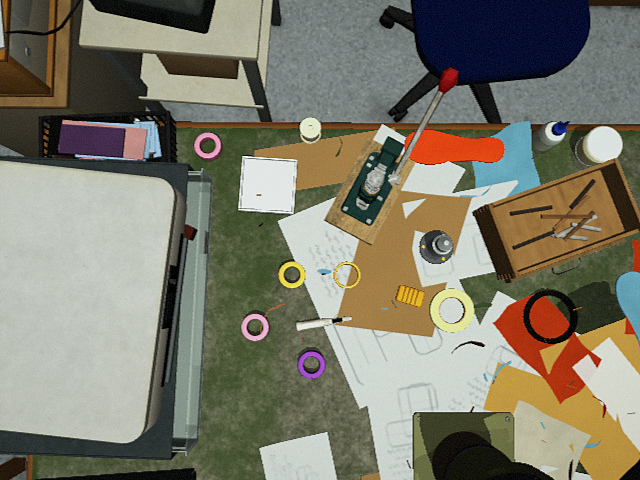

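View pics/wrist0.png

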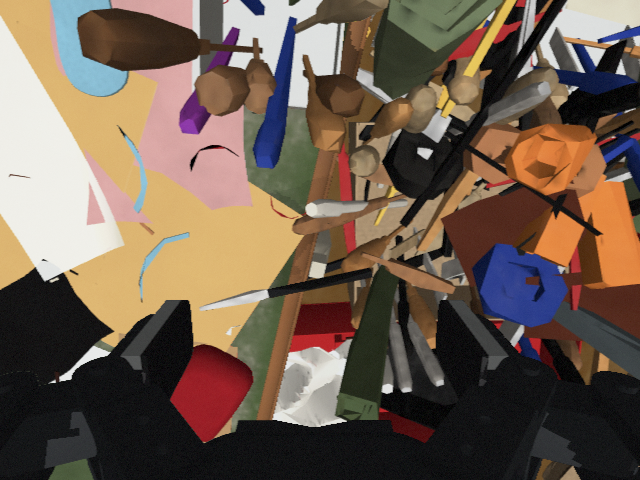

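The top view shows a thick yellow ring at (291,274), a thin one at (346,275), the gauge at (436,247), the tray at (267,184), the press at (375,185) and the tool box at (560,215).

Rings that could be confused with the ferrules in the top view:
- Brass, thick wall: (291,274)
- Brass, thin wall: (346,275)
- Pink: (207,145) and (255,327)
- Purple: (311,364)
- Cream tape roll: (452,310)
- Black ring: (551,315)
- White cup: (310,129)

I choose the two brass ones and will check them in a crop.

```bash
cat > h.py <<'E'
import numpy as np,cv2
from cell import *
def ray(n,u,v,z):
    c=get_calibration(n);K=np.array(c["camera_matrix"]);R=np.array(c["R"]);t=np.array(c["t"])
    d=R.T@np.linalg.inv(K)@np.array([u,v,1.]);o=-R.T@t
    return o+d*(z-o[2])/d[2]
def pt(n,X):
    c=get_calibration(n);x=np.array(c["camera_matrix"])@(np.array(c["R"])@X+np.array(c["t"]));return x[:2]/x[2]
E
python3 - <<'E'
from h import *
a=np.load("top0.npz");p=a["p"];d=a["d"]
c=cv2.resize(p[130:340,220:480],None,fx=3,fy=3,interpolation=cv2.INTER_CUBIC)
cv2.imwrite("pics/ctop.png",c[:,:,::-1][:600])
b=np.load("side0.npz");q=b["p"]
c=cv2.resize(q[190:370,220:460],None,fx=3.2,fy=3.2,interpolation=cv2.INTER_CUBIC)
cv2.imwrite("pics/cside.png",c[:,:,::-1])
for n,im,z in(("top",p,.024),("side",q,.024)):
    h=cv2.cvtColor(im,cv2.COLOR_RGB2HSV)
    m=cv2.inRange(h,(18,110,90),(34,255,255))
    cs,hi=cv2.findContours(m,cv2.RETR_CCOMP,cv2.CHAIN_APPROX_NONE)
    for i,k in enumerate(cs):
        if len(k)<25: continue
        e=cv2.fitEllipse(k); print(n,"hole" if hi[0][i][3]>=0 else "outer",np.round(e,1).tolist() if 0 else [np.round(x,1) for x in e],np.round(ray(n,*e[0],z),4))
E
```

```text
top outer [array([370.3, 476.7]), array([ 5.5, 18.9]), np.float64(83.2)] [-0.0211  0.1883  0.024 ]
top outer [array([562.7, 421.7]), array([ 71.5, 159.5]), np.float64(120.8)] [ 0.0866 -0.1989  0.024 ]
top outer [array([551.4, 354.7]), array([18.8, 35.5]), np.float64(35.4)] [ 0.2197 -0.1799  0.024 ]
top outer [array([613. , 345.9]), array([45.8, 61.2]), np.float64(123.9)] [ 0.2376 -0.3059  0.024 ]
top outer [array([532.5, 271. ]), array([ 7.2, 11.4]), np.float64(75.2)] [ 0.3891 -0.1459  0.024 ]
top outer [array([291.2, 274.6]), array([26.4, 26.6]), np.float64(176.0)] [0.3799 0.3486 0.024 ]
top hole [array([291.6, 274.6]), array([16.9, 17.2]), np.float64(26.4)] [0.38   0.3477 0.024 ]
top outer [array([551.8, 263.4]), array([ 5.6, 11.5]), np.float64(56.5)] [ 0.405  -0.1861  0.024 ]
top outer [array([521.9, 263.5]), array([ 7.9, 10. ]), np.float64(107.3)] [ 0.4045 -0.1246  0.024 ]
top outer [array([512.6, 262.7]), array([ 4.2, 19.2]), np.float64(158.4)] [ 0.4061 -0.1054  0.024 ]
top outer [array([534.1, 257.2]), array([ 8.5, 20. ]), np.float64(93.1)] [ 0.4176 -0.1501  0.024 ]
top outer [
[... 4346 characters left out ...]
 [0.3789 0.3472 0.024 ]
side hole [array([296.9, 245.6]), array([10.6, 15.5]), np.float64(89.0)] [0.3793 0.3473 0.024 ]
side outer [array([ 65.3, 158.4]), array([ 8.1, 23.7]), np.float64(90.1)] [-0.1459  0.8956  0.024 ]
side outer [array([188.3, 127.4]), array([ 4.5, 15.9]), np.float64(83.6)] [0.1926 1.0445 0.024 ]
side outer [array([83.8, 91.2]), array([25.4, 30.4]), np.float64(0.0)] [-0.1568  1.4679  0.024 ]
side outer [array([580.8,  34.9]), array([10. , 19.5]), np.float64(8.3)] [2.2842 1.8744 0.024 ]
side outer [array([550.1,  47.6]), array([31. , 34.9]), np.float64(9.7)] [1.9508 1.6734 0.024 ]
side outer [array([453.,   6.]), array([13.6, 30.6]), np.float64(82.1)] [1.9788 2.7332 0.024 ]
```

View pics/ctop.png

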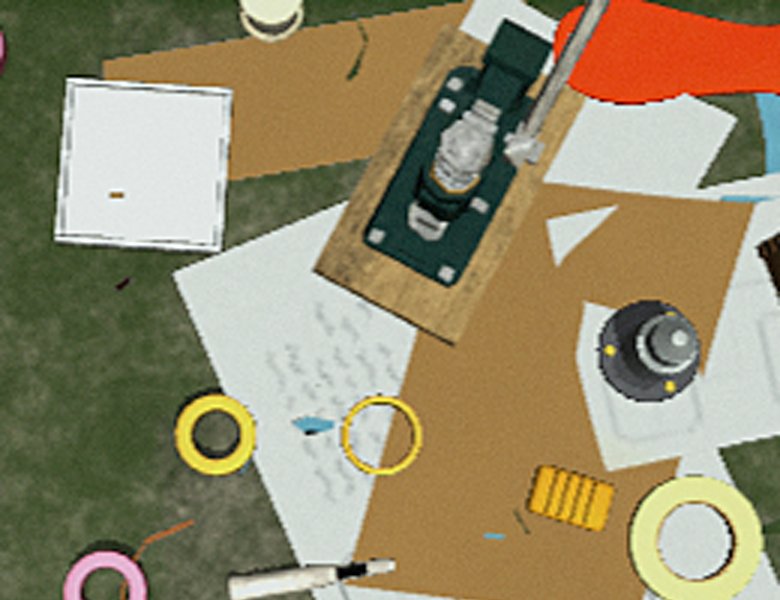

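View pics/cside.png

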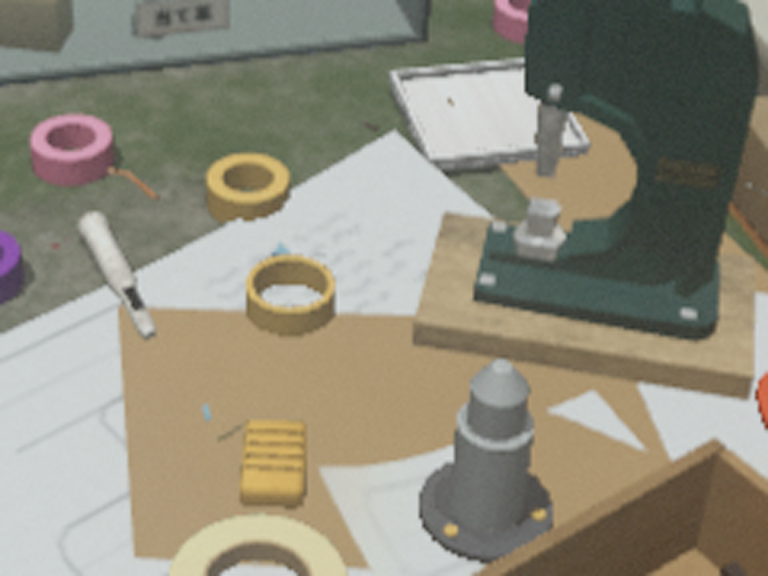

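The crops confirm it. The thick ferrule is at top pixel (291,274) and the thin one at (347,275). Both are brass with open bores, and the pink and purple rings are decoys. Next I'll measure the gauge, tray, box and press.

```bash
python3 - <<'E'
from h import *
cr=lambda x,y:(220+(x-1)/3,130+(y-1)/3)
f=np.round
print("foot",f(ray("top",*cr(650,351),.01),4)," top",f(ray("top",*cr(678,343),.108),4),"step",f(ray("top",*cr(667,346),.07),4))
T=[ray("top",*cr(*c),.019)[:2] for c in((67,79),(231,90),(221,250),(56,240))]
T=np.array(T);print("tray",f(T,4).tolist(),f(T.mean(0),4),"yaw",f(np.degrees(np.arctan2(*(T[0]-T[1]+T[3]-T[2])[::-1])),1), f(np.linalg.norm(T-np.roll(T,1,0),axis=1),3))
print("thin",f(ray("top",*cr(382,435),.024),4),"thick",f(ray("top",*cr(215,433),.024),4))
s=lambda x,y:(220+(x-1)/3.2,190+(y-1)/3.2)
print("side: gaugetop",f(ray("side",*s(502,363),.108),4),"step",f(ray("side",*s(495,421),.07),4),"foot",f(ray("side",*s(486,507),.01),4),"thin",f(ray("side",*s(291,285),.024),4),"thick",f(ray("side",*s(248,177),.024),4))
# world cloud from depth
P=[]
for n in("top","side"):
    a=np.load(n+"0.npz");d=a["d"];c=get_calibration(n);K=np.array(c["camera_matrix"]);R=np.array(c["R"]);t=np.array(c["t"])
    v,u=np.nonzero(d>0);z=d[v,u];X=np.stack([(u-K[0,2])/K[0,0]*z,(v-K[1,2])/K[1,1]*z,z])
    P.append((R.T@(X-t[:,None])).T)
P=np.vstack(P);np.save("cloud.npy",P)
# height map
xs=np.arange(.30,.74,.02);ys=np.arange(.46,-.2,-.02)
H=np.full((len(xs),len(ys)),0.)
i=((P[:,0]-.30)/.02).astype(int);j=((.46-P[:,1])/.02).astype(int)+0
ok=(P[:,0]>.3)&(P[:,1]<.46)&(i<len(xs))&(j<len(ys))&(P[:,2]<.6)
np.maximum.at(H,(i[ok],j[ok]),P[ok,2])
print("y:   "," ".join("%4d"%(y*1000) for y in ys))
for k in range(len(xs)-1,-1,-1): print("%3d"%(xs[k]*1000)," ".join("%4d"%(h*1000) for h in H[k]))
E
```

```text
foot [0.4396 0.0482 0.01  ]  top [0.4366 0.0496 0.108 ] step [0.4379 0.0488 0.07  ]
tray [[0.6267, 0.4532], [0.6195, 0.3392], [0.5074, 0.3454], [0.5138, 0.4591]] [0.5669 0.3992] yaw 86.6 [0.113 0.114 0.112 0.114]
thin [0.3802 0.2346 0.024 ] thick [0.3811 0.3483 0.024 ]
side: gaugetop [0.4402 0.0519 0.108 ] step [0.4395 0.0506 0.07  ] foot [0.4389 0.0484 0.01  ] thin [0.3802 0.2339 0.024 ] thick [0.3803 0.3493 0.024 ]
y:     460  440  420  399  379  359  339  319  299  279  259  239  219  199  179  159  139  119   99   79   59   39   19    0  -20  -40  -60  -80 -100 -120 -140 -160 -180
720    0    0    0    0    0    0    0    0    4    1    0    0    0    0    0    0    0    0    0    0    0    0    0    0    0    0    0    0    0    0    0    0    0
700    0    0    0    0    0    1   43   52    7    0    0    0    0    0    5    3    0    0    0    0    0    1    0    0    0    0    1    0    7   15   15    0    0
680    6    4    5    4    5    5   54   55   56    4    9    5    6    5   11    8    6    9   10   11   13   11    6    9    7    5    6    7    8   13   50   95   99
6
[... 2509 characters left out ...]
 108  107  107   51   49
360    6    7    6    6   28   27   29   11   11   25   27   27   28    9    7    7   16    9   23   22   17   12    9    8    6    7  117  119   51   49    6    8    6
340    6    9    6    6   26   28   26   11    9    8   27   26   22   11   10   12   21   21   24   24   20   22   23   21    6    6    7    6    7    5   20   19   19
320    7    8    5   10    7    6    6   10    8    8    8    8    9   10    8    7   20   21   22   20   22   23   20   22   20    9    6    7    7   20   21   17    9
300    9   25   14   10    9    6    7    7    8    7    8   10    9    9   11    8    8   14   21   22   23    6    7   22   20    9    7    8    9   21   17    8    8
```

Request:
play_rows(
  deltas=[
    [[0.71,-0.49,0,0],[0.71,-0.49,0,0],[0.71,-0.49,0,0],[0.71,-0.49,0,0],[0.71,-0.49,0,0],[0.71,-0.49,0,0],[0.71,-0.49,0,0],[0.71,-0.49,0,0],[0.71,-0.49,0,0],[0.71,-0.49,0,0],[0.71,-0.49,0,0],[0.71,-0.49,0,0]],
  ],
  fingers=-1,
)

```text
time_s: 1.15
tcp_pos: [0.4215, -0.3005, 0.2452]
tool_rot: [-3.141, 0.0, 0.23]
wrist_force: [1.1, -0.0, -0.5]
opening: 0.997
```

```bash
cat >> h.py <<'E'
def to(x,y,z,yaw=None,show=True):
    s=state();p=s["tcp_pos"];psi=s["tool_rot"][2];d=np.array([x,y,z])-p
    c,n=np.cos(psi),np.sin(psi)
    r=np.array([c*d[0]+n*d[1],n*d[0]-c*d[1],-d[2]])/.04
    print("t %.2f pos %s rot %s q7 %.2f"%(s["time_s"],np.round(p,4),np.round(s["tool_rot"],3),s["q"][6]),"units",np.round(r,2),"turn",None if yaw is None else np.round(-np.degrees(yaw-psi)/5,2))
E
python3 - <<'E'
from h import *
to(.43,0.05,.245,np.radians(100))
P=np.load("cloud.npy")
for y in np.arange(.44,.7,.02):
    for_=[]
    for x in np.arange(.36,.7,.04):
        m=(abs(P[:,0]-x)<.02)&(abs(P[:,1]-y)<.01); for_.append(int(P[m,2].max()*1000) if m.any() else -1)
    print(round(y,2),for_)
E
```

```text
t 1.15 pos [ 0.4215 -0.3005  0.2452] rot [-3.141  0.     0.23 ] q7 -0.94 units [ 2.2  -8.48  0.01] turn -17.37
0.44 [9, 9, 8, 5, 20, 17, 16, 20, 5]
0.46 [7, 6, 5, 8, 24, 23, 23, 19, 6]
0.48 [218, 220, 5, 7, 6, 10, 6, 8, 7]
0.5 [232, 234, 233, 232, 233, 232, 6, 27, 25]
0.52 [353, 355, 358, 357, 355, 239, 8, 27, 26]
0.54 [361, 360, 359, 359, 359, 240, 6, 28, 26]
0.56 [360, 359, 359, 359, 358, 240, 6, 26, 24]
0.58 [359, 359, 360, 359, 358, 240, 90, 89, 90]
0.6 [360, 359, 359, 359, 359, 239, 89, 93, 91]
0.62 [359, 359, 359, 359, 358, 241, 98, 117, 100]
0.64 [360, 361, 359, 359, 358, 239, 116, 119, 111]
0.66 [359, 359, 360, 359, 359, 241, 117, 122, 114]
0.68 [358, 359, 359, 359, 359, 240, 123, 124, 114]
```

Request:
play_rows(
  deltas=[
    [[0.22,-0.85,0,0],[0.22,-0.85,0,0],[0.22,-0.85,0,0],[0.22,-0.85,0,0],[0.22,-0.85,0,0],[0.22,-0.85,0,0],[0.22,-0.85,0,0],[0.22,-0.85,0,0],[0.22,-0.85,0,0],[0.22,-0.85,0,0]],
  ],
)

```text
time_s: 1.98
tcp_pos: [0.4286, 0.0509, 0.2453]
tool_rot: [3.141, 0.0, 0.23]
wrist_force: [0.5, -0.5, -0.0]
opening: 1.001
```

Request:
play_rows(
  deltas=[
    [[0,0,0,-1],[0,0,0,-1],[0,0,0,-1],[0,0,0,-1],[0,0,0,-1],[0,0,0,-1],[0,0,0,-1],[0,0,0,-1],[0,0,0,-1],[0,0,0,-1],[0,0,0,-1],[0,0,0,-1]],
  ],
)

```text
time_s: 2.98
tcp_pos: [0.4288, 0.0491, 0.2452]
tool_rot: [-3.141, 0.0, 1.281]
wrist_force: [0.2, -0.4, -0.2]
opening: 1.001
```

Request:
play_rows(
  deltas=[
    [[0,0,0,-1],[0,0,0,-1],[0,0,0,-1],[0,0,0,-1],[0,0,0,-1],[0,0,0,-1],[0,0,0,-1],[0,0,0,-1],[0,0,0,-1],[0,0,0,-1],[0,0,0,-1],[0,0,0,-1]],
  ],
)

```text
time_s: 3.98
tcp_pos: [0.4288, 0.049, 0.2452]
tool_rot: [-3.141, 0.0, 2.328]
wrist_force: [0.5, 0.2, 0.7]
opening: 1.006
```

```bash
python3 - <<'E'
from h import *
to(.38,0.234,.2,np.radians(135))
E
```

```text
t 3.98 pos [0.4288 0.049  0.2452] rot [-3.141  0.     2.328] q7 -0.07 units [4.2  2.29 1.13] turn -0.32
```

Request:
play_rows(
  deltas=[
    [[0.7,0.38,0.18,0],[0.7,0.38,0.18,0],[0.7,0.38,0.18,0],[0.7,0.38,0.18,0],[0.7,0.38,0.18,0],[0.7,0.38,0.18,0],[0,0,0,0],[0,0,0,0]],
  ],
)

```text
time_s: 4.65
tcp_pos: [0.3795, 0.2361, 0.2018]
tool_rot: [-3.141, -0.001, 2.329]
wrist_force: [-0.0, -1.1, -0.3]
opening: 0.999
```

```bash
cat >> h.py <<'E'
def wray(s,u,v,z):
    from scipy.spatial.transform import Rotation as Ro
    c=get_calibration("wrist");K=np.array(c["camera_matrix"]);T=np.array(c["tool_from_camera"])
    R=Ro.from_euler("xyz",s["tool_rot"]).as_matrix()
    d=R@T[:3,:3]@np.linalg.inv(K)@np.array([u,v,1.]);o=R@T[:3,3]+s["tcp_pos"]
    return o+d*(z-o[2])/d[2]
def wpic(name):
    s=state();p,d=camera("wrist");cv2.imwrite(f"pics/{name}.png",p[:,:,::-1]);np.savez(name+".npz",p=p,d=d);return s,p,d
E
python3 - <<'E'
from h import *
s,p,d=wpic("w1"); to(.38,.234,.2)
h=cv2.cvtColor(p,cv2.COLOR_RGB2HSV);m=cv2.inRange(h,(18,110,90),(34,255,255))
cs,hi=cv2.findContours(m,cv2.RETR_CCOMP,cv2.CHAIN_APPROX_NONE)
for k in cs:
    if len(k)>80:e=cv2.fitEllipse(k);print([np.round(x,1) for x in e],np.round(wray(s,*e[0],.024),4))
E
```

```text
t 4.70 pos [0.3801 0.2341 0.2018] rot [-3.14   0.     2.326] q7 -0.57 units [-0.   -0.    0.05] turn None
[array([171.5, 283.8]), array([36.3, 66.9]), np.float64(65.1)] [0.3367 0.1152 0.024 ]
[array([315.4, 211.3]), array([69.2, 71. ]), np.float64(79.1)] [0.3797 0.2381 0.024 ]
[array([315.7, 211.7]), array([58.8, 59.1]), np.float64(86.3)] [0.3801 0.238  0.024 ]
[array([424.7,  98.6]), array([75.6, 81.7]), np.float64(30.7)] [0.3798 0.351  0.024 ]
[array([424.8,  99.2]), array([47.4, 52.2]), np.float64(27.1)] [0.3801 0.3508 0.024 ]
```

View pics/w1.png

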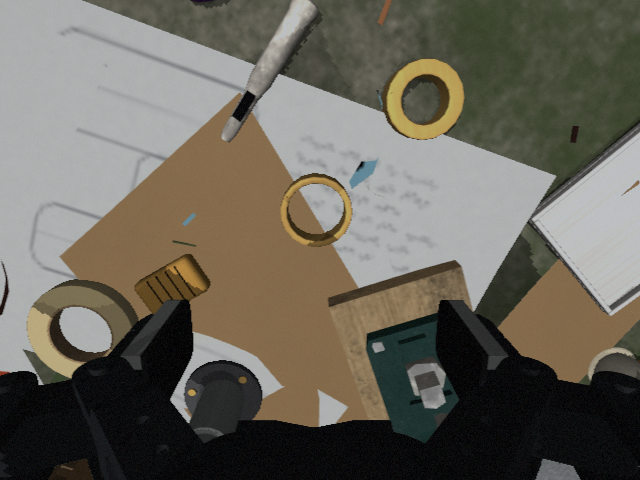

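The wrist view shows the thin ferrule at (315,211), centred between the jaws, and the thick one at (425,99). I'll descend on the thin one.

Request:
play_rows(
  deltas=[
    [[0.02,0.02,0.8,0],[0,0,0.8,0],[0,0,0.8,0],[0,0,0.8,0],[0,0,0.6,0],[0,0,0.3,0],[0,0,0.2,0],[0,0,0.15,0],[0,0,0,0],[0,0,0,0]],
  ],
)

```text
time_s: 5.53
tcp_pos: [0.3817, 0.2342, 0.0271]
tool_rot: [-3.14, 0.001, 2.323]
wrist_force: [0.6, 0.6, 0.4]
opening: 0.994
```

```bash
python3 - <<'E'
from h import *
p,d=camera("side"); cv2.imwrite("pics/s2.png",cv2.resize(p[180:340,220:420],None,fx=3.5,fy=3.5,interpolation=cv2.INTER_CUBIC)[:,:,::-1]); to(.38,.2355,.016); print(state()["wrist_force"])
E
```

```text
t 5.58 pos [0.3817 0.2345 0.0273] rot [-3.141e+00  1.000e-03  2.322e+00] q7 -1.36 units [ 0.05 -0.01  0.28] turn None
[ 0.05306189  0.19520285 -0.20736751]
```

View pics/s2.png

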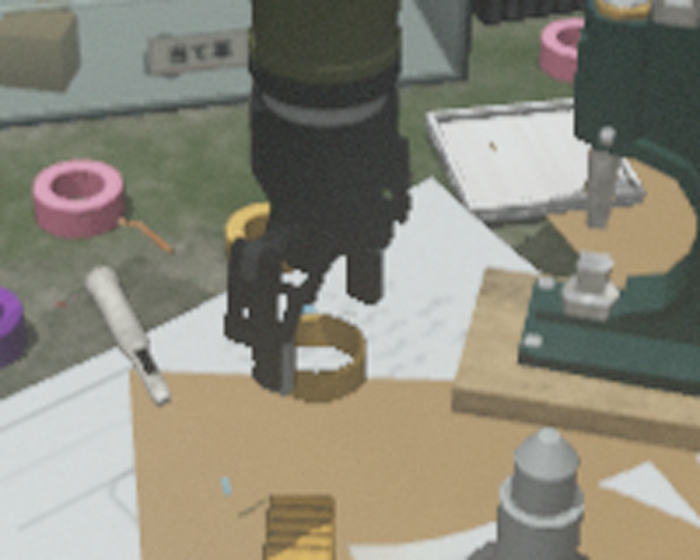

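```bash
python3 - <<'E'
from h import *
for r in(.043,.05):
  for z in(0,.01,.02):
    X=np.array([.3817-.73*r,.2345-.68*r,z]);q=pt("side",X);print(r,z,np.round((q-[220,180])*3.5,0))
E
```

```text
0.043 0 [276. 421.]
0.043 0.01 [276. 407.]
0.043 0.02 [276. 393.]
0.05 0 [269. 428.]
0.05 0.01 [269. 414.]
0.05 0.02 [269. 400.]
```

Request:
play_rows(
  deltas=[
    [[0.05,0,0.15,0],[0,0,0.15,0],[0,0,0.03,0],[0,0,0,0]],
  ],
)

```text
time_s: 5.92
tcp_pos: [0.3808, 0.2355, 0.0168]
tool_rot: [-3.141, 0.0, 2.322]
wrist_force: [-0.3, -0.1, -0.2]
opening: 1.005
```

Request:
play_rows(
  deltas=[
    [[0,0,0,0],[0,0,0,0],[0,0,0,0],[0,0,0,0],[0,0,0,0],[0,0,0,0],[0,0,0,0],[0,0,0,0],[0,0,0,0],[0,0,0,0]],
  ],
  fingers=1,
  newtons=40,
)

```text
time_s: 6.75
tcp_pos: [0.3807, 0.236, 0.0174]
tool_rot: [-3.141, 0.002, 2.325]
wrist_force: [-1.0, -0.6, 7.9]
opening: 0.643
```

```bash
python3 - <<'E'
from h import *
p,d=camera("side"); cv2.imwrite("pics/s3.png",cv2.resize(p[180:340,220:420],None,fx=3.5,fy=3.5,interpolation=cv2.INTER_CUBIC)[:,:,::-1]); to(.38,.2355,.12); print(state()["wrist_force"],state()["opening"])
E
```

```text
t 6.80 pos [0.3807 0.236  0.0174] rot [-3.141e+00  2.000e-03  2.325e+00] q7 -1.57 units [ 0.   -0.02 -2.57] turn None
[ 0.63334887 -1.78287229  8.01957203] 0.641048073044942
```

View pics/s3.png

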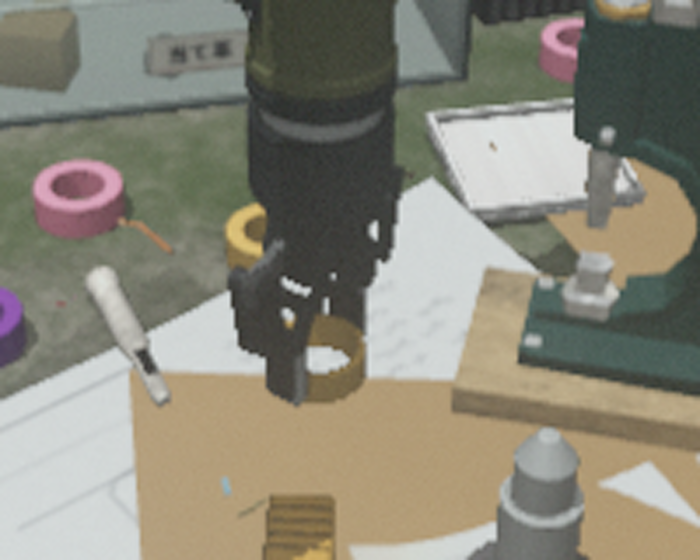

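Gripped: the opening of 0.64 × 85 mm matches 55 mm. I'll lift it.

Request:
play_rows(
  deltas=[
    [[0,0,-0.2,0],[0,0,-0.4,0],[0,0,-0.5,0],[0,0,-0.5,0],[0,0,-0.5,0],[0,0,-0.5,0],[0,0,0,-0.9],[0,0,0,-1],[0,0,0,-1],[0,0,0,-1],[0,0,0,-1],[0,0,0,0]],
  ],
)

```text
time_s: 7.8
tcp_pos: [0.3816, 0.2362, 0.1129]
tool_rot: [3.14, 0.004, 2.753]
wrist_force: [-0.0, 0.4, -1.2]
opening: 0.646
```

```bash
python3 - <<'E'
from h import *
s,p,d=wpic("w4"); to(.567,.399,.12,np.radians(176.6)); print(s["wrist_force"],s["opening"],s["q"])
E
```

```text
t 7.85 pos [0.3816 0.2363 0.1129] rot [3.14  0.004 2.749] q7 -0.53 units [-2.73  5.53 -0.18] turn -3.81
[-0.01353428  0.41074538 -1.19875335] 0.6459241830510106 [-0.28951476  0.77864924 -0.60078888  2.187815    1.02585353  0.48657585
 -0.52948259]
```

View pics/w4.png

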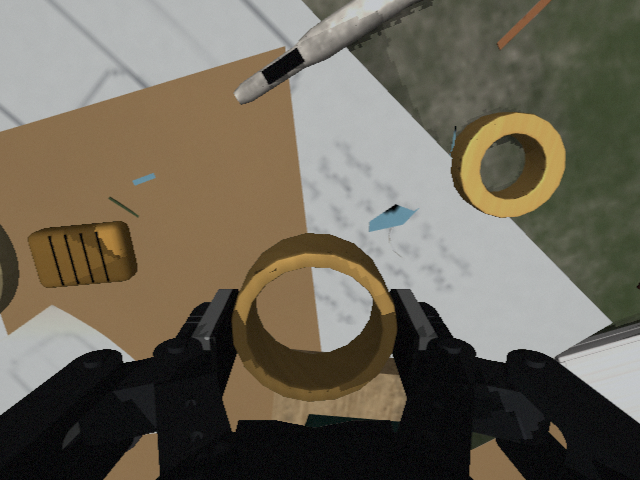

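Request:
play_rows(
  deltas=[
    [[-0.03,0.68,0,0],[-0.03,0.68,0,0],[-0.03,0.68,0,0],[-0.03,0.68,0,0],[-0.03,0.68,0,0],[-0.51,0.42,0,0],[-0.51,0.42,0,0],[-0.51,0.42,0,0],[-0.51,0.42,0,0],[-0.51,0.42,0,0],[0,0,0,0]],
  ],
)

```text
time_s: 8.77
tcp_pos: [0.5708, 0.3989, 0.1132]
tool_rot: [3.137, 0.008, 2.743]
wrist_force: [1.5, -0.8, -1.1]
opening: 0.641
```

Request:
play_rows(
  deltas=[
    [[0,0,0,-0.95],[0,0,0,-0.95],[0,0,0,-0.95],[0,0,0,-0.95],[0,0,0,0]],
  ],
)

```text
time_s: 9.18
tcp_pos: [0.5646, 0.3986, 0.1131]
tool_rot: [-3.141, 0.004, 3.084]
wrist_force: [-0.3, -0.2, -1.3]
opening: 0.64
```

```bash
python3 - <<'E'
from h import *
s,p,d=wpic("w5"); to(.567,.399,.031,np.radians(176.6)); print(s["wrist_force"],s["opening"])
T=[ray("top",*q,.019)[:2] for q in()]
p,d=camera("top");cv2.imwrite("pics/t5.png",cv2.resize(p[130:290,200:420],None,fx=3.5,fy=3.5)[:,:,::-1])
E
```

```text
t 9.23 pos [0.5647 0.3986 0.1133] rot [-3.141  0.004  3.08 ] q7 0.21 units [-0.06  0.01  2.06] turn -0.02
[-0.26907506 -0.20740868 -1.31759902] 0.6400711780385082
```

View pics/w5.png

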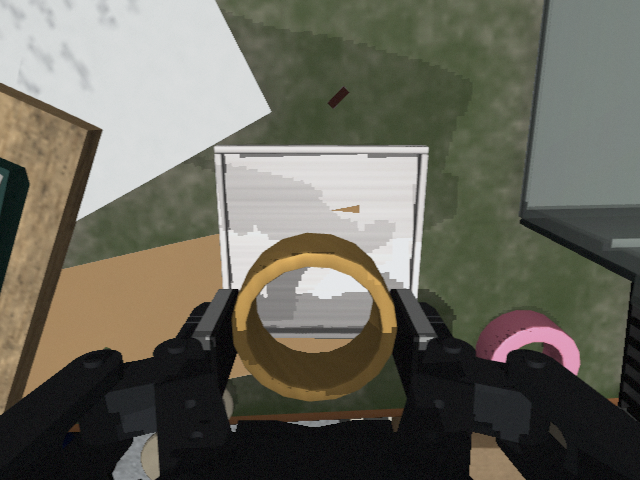

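View pics/t5.png

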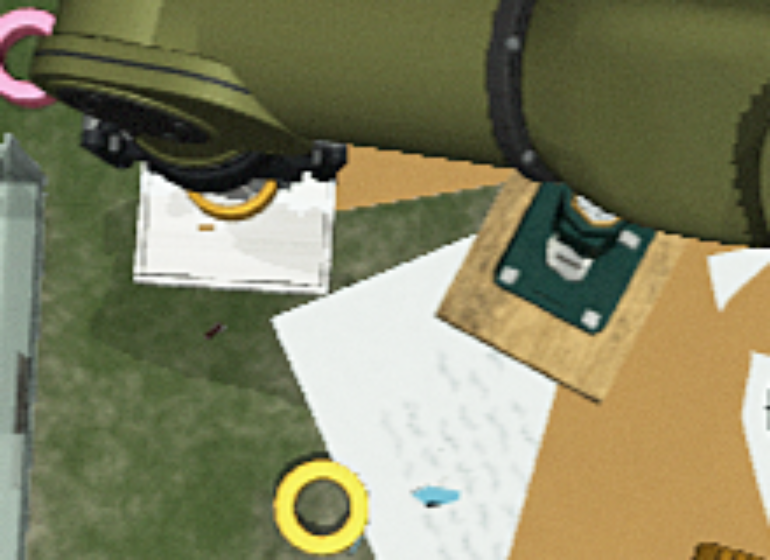

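```bash
python3 - <<'E'
from h import *
p,d=camera("side");cv2.imwrite("pics/s6.png",p[:,:,::-1])
p,d=camera("top");cv2.imwrite("pics/t6.png",p[:,:,::-1])
s=state();print(s["q"],s["joint_torque"],s["wrist_force"])
E
```

```text
[-0.30922464  1.04471454 -0.80570231  1.42834176  0.8253855   1.02136545
  0.20649931] [ 4.44701070e-02 -6.28944039e+01 -1.17048508e+01 -1.21827480e+01
  2.08206457e-02 -1.57415219e-03 -1.70700758e-02] [ 0.17743656  0.2038022  -1.45013694]
```

View pics/s6.png

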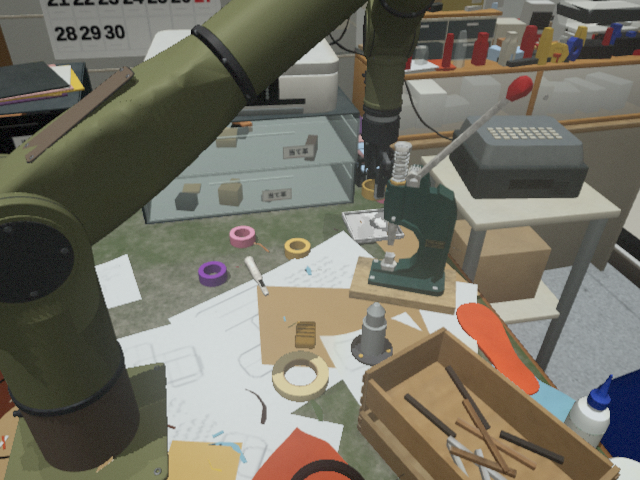

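View pics/t6.png

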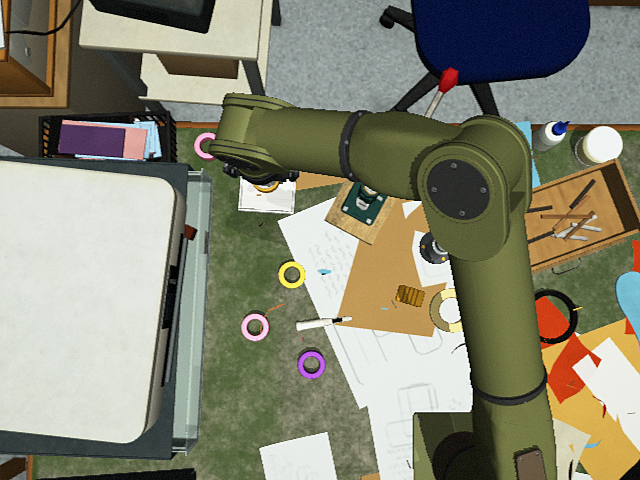

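```bash
python3 - <<'E'
from h import *
p,d=camera("top");c=get_calibration("top");K=np.array(c["camera_matrix"]);R=np.array(c["R"]);t=np.array(c["t"])
for u,v in((235,130),(270,130),(300,130),(340,140),(380,150),(400,140),(400,170),(415,150),(450,190),(490,130),(500,160)):
    z=d[v,u];X=R.T@(np.array([(u-K[0,2])/K[0,0]*z,(v-K[1,2])/K[1,1]*z,z])-t);print((u,v),np.round(X,3))
E
```

```text
(235, 130) [0.557 0.408 0.471]
(270, 130) [0.547 0.358 0.505]
(300, 130) [0.541 0.319 0.528]
(340, 140) [0.519 0.271 0.566]
(380, 150) [0.498 0.227 0.602]
(400, 140) [0.505 0.207 0.621]
(400, 170) [0.476 0.204 0.599]
(415, 150) [0.493 0.192 0.626]
(450, 190) [0.444 0.161 0.653]
(490, 130) [0.509 0.117 0.65 ]
(500, 160) [0.333 0.299 1.276]
```

```bash
python3 - <<'E'
from h import *
s=state()
for q in((215,148),(428,148)):print(np.round(wray(s,*q,.019),4))
# top rim outer: leftmost 234, rightmost 397; far edge 252?, near edge 400
for q in((234,325),(397,325),(316,252),(316,400)):print(np.round(wray(s,*q,.12),4))
E
```

```text
[0.5088 0.35   0.019 ]
[0.5157 0.4637 0.019 ]
[0.5607 0.3732 0.12  ]
[0.564  0.4272 0.12  ]
[0.5368 0.4019 0.12  ]
[0.5916 0.3987 0.12  ]
```

Request:
play_rows(
  deltas=[
    [[-0.1,-0.02,0.4,0],[0,0,0.5,0],[0,0,0.5,0],[0,0,0.3,0],[0,0,0.2,0],[0,0,0.12,0],[0,0,0,0],[0,0,0,0],[0,0,0,0]],
  ],
)

```text
time_s: 10.18
tcp_pos: [0.5702, 0.3986, 0.0342]
tool_rot: [3.14, 0.006, 3.083]
wrist_force: [-0.2, -0.7, -1.6]
opening: 0.642
```

Request:
play_rows(
  deltas=[
    [[0,0,0.06,0],[0,0,0.04,0],[0,0,0,0],[0,0,0,0]],
  ],
)

```text
time_s: 10.52
tcp_pos: [0.5702, 0.3982, 0.0296]
tool_rot: [3.14, 0.006, 3.083]
wrist_force: [1.0, 0.1, 0.3]
opening: 0.638
```

Request:
play_rows(
  deltas=[
    [[0,0,0,0],[0,0,0,0],[0,0,0,0],[0,0,0,0],[0,0,0,0]],
  ],
  fingers=-0.6,
)

```text
time_s: 10.93
tcp_pos: [0.5697, 0.3979, 0.0291]
tool_rot: [3.141, 0.005, 3.083]
wrist_force: [-0.0, 0.5, -0.1]
opening: 0.799
```

Request:
play_rows(
  deltas=[
    [[0,0,-0.2,0],[0,0,-0.4,0],[0,0,-0.5,0],[0,0,-0.5,0],[0,0,-0.7,0],[0,0,-0.7,0],[0,0,0,0],[0,0,0,0]],
  ],
)

```text
time_s: 11.6
tcp_pos: [0.57, 0.3994, 0.1529]
tool_rot: [3.137, 0.008, 3.083]
wrist_force: [-0.2, -1.0, -0.5]
opening: 0.802
```

```bash
python3 - <<'E'
from h import *
s,p,d=wpic("w7"); to(.46,.37,.14,np.radians(135)); print(s["wrist_force"],s["opening"],s["q"])
E
```

```text
t 11.65 pos [0.5695 0.3982 0.1508] rot [3.14  0.006 3.083] q7 0.24 units [ 2.69 -0.86  0.27] turn 8.33
[-0.19544487 -1.02071388 -0.51693557] 0.8020742013942418 [-0.29808554  1.00287221 -0.8318874   1.39733655  0.7897518   1.07913193
  0.24314819]
```

View pics/w7.png

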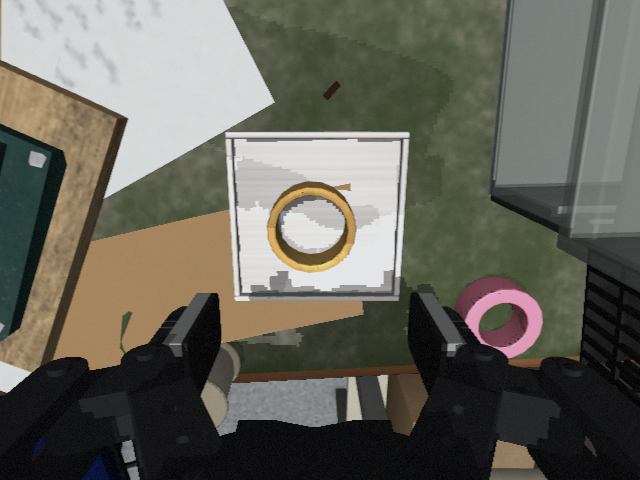

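The thin ferrule lies flat in the tray: ring at (312,227), tray centre about (317,215). Now for the thick one.

Request:
play_rows(
  deltas=[
    [[0.66,-0.21,0,0],[0.66,-0.21,0,0],[0.66,-0.21,0,0],[0.66,-0.21,0,0],[0.66,-0.21,0,0],[0.66,-0.21,0,0],[0.66,-0.21,0,0],[0,0,0,0]],
  ],
  fingers=-1,
)

```text
time_s: 12.32
tcp_pos: [0.375, 0.3477, 0.1477]
tool_rot: [-3.137, -0.0, 3.09]
wrist_force: [0.2, -0.9, 0.3]
opening: 1.0
```

Request:
play_rows(
  deltas=[
    [[0,0,0,0.9],[0,0,0,0.9],[0,0,0,0.9],[0,0,0,0.9],[0,0,0,0.9],[0,0,0,0.9],[0,0,0,0.9],[0,0,0,0.9],[0,0,0,0.9],[0,0,0,0],[0,0,0,0]],
  ],
)

```text
time_s: 13.23
tcp_pos: [0.3813, 0.3497, 0.1478]
tool_rot: [3.139, 0.004, 2.378]
wrist_force: [-0.1, -0.0, 0.3]
opening: 1.002
```

```bash
python3 - <<'E'
from h import *
s,p,d=wpic("w8"); to(.38,.35,.014); print(s["wrist_force"],s["opening"],s["q"])
h=cv2.cvtColor(p,cv2.COLOR_RGB2HSV);m=cv2.inRange(h,(18,110,90),(34,255,255))
cs,hi=cv2.findContours(m,cv2.RETR_CCOMP,cv2.CHAIN_APPROX_NONE)
for k in cs:
    if len(k)>80:e=cv2.fitEllipse(k);print([np.round(x,1) for x in e],np.round(wray(s,*e[0],.024),4))
E
```

```text
t 13.28 pos [0.3812 0.3498 0.1478] rot [3.139 0.004 2.378] q7 -0.76 units [ 0.03 -0.02  3.35] turn None
[-0.06436446 -0.04417452  0.33866496] 1.0017231784010272 [-0.46154894  0.76498849 -0.62122215  1.96781477  0.74052019  0.64736732
 -0.76012958]
[array([557.5, 373.2]), array([53.8, 71.3]), np.float64(75.1)] [0.5773 0.4025 0.024 ]
[array([312.6, 226.2]), array([82.5, 86.3]), np.float64(115.4)] [0.379  0.3517 0.024 ]
[array([311.3, 227.1]), array([48.3, 55.1]), np.float64(42.6)] [0.3789 0.3506 0.024 ]
```

View pics/w8.png

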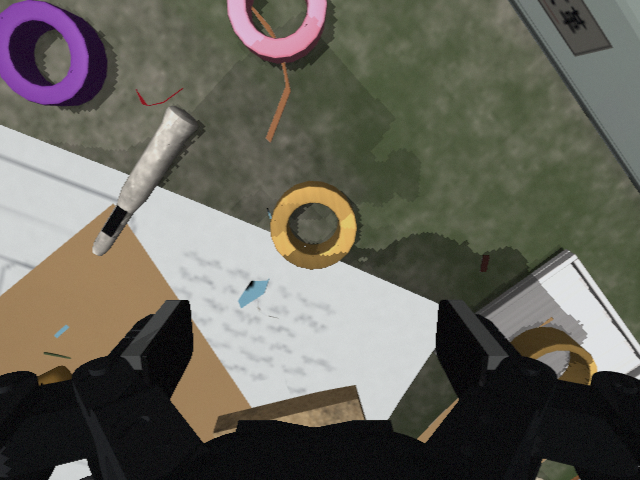

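The thick ferrule is centred between the jaws at (313,226). I'll descend and grip.

Request:
play_rows(
  deltas=[
    [[0.06,0,0.7,0],[0,0,0.7,0],[0,0,0.7,0],[0,0,0.5,0],[0,0,0.4,0],[0,0,0.2,0],[0,0,0.08,0],[0,0,0,0],[0,0,0,0]],
  ],
)

```text
time_s: 14.03
tcp_pos: [0.3804, 0.3521, 0.0175]
tool_rot: [3.137, 0.003, 2.376]
wrist_force: [-0.2, 1.0, 0.1]
opening: 1.001
```

Request:
play_rows(
  deltas=[
    [[0,0,0,0],[0,0,0,0],[0,0,0,0],[0,0,0,0],[0,0,0,0],[0,0,0,0],[0,0,0,0],[0,0,0,0],[0,0,0,0],[0,0,0,0]],
  ],
  fingers=1,
  newtons=40,
)

```text
time_s: 14.87
tcp_pos: [0.3805, 0.352, 0.0183]
tool_rot: [3.137, 0.004, 2.376]
wrist_force: [-1.0, -0.4, 8.5]
opening: 0.639
```

Request:
play_rows(
  deltas=[
    [[0,0,-0.2,0],[0,0,-0.4,0],[0,0,-0.6,0],[0,0,-0.7,0],[0,0,-0.7,0],[0,0,-0.7,0],[0,0,-0.6,0],[0,0,0,0]],
  ],
)

```text
time_s: 15.53
tcp_pos: [0.3806, 0.3538, 0.1777]
tool_rot: [3.13, 0.003, 2.376]
wrist_force: [-0.9, 1.0, -2.0]
opening: 0.642
```

Request:
play_rows(
  deltas=[
    [[0,0,0,0.9],[0,0,0,0.9],[0,0,0,0.9],[0,0,0,0.9],[0,0,0,0.9],[0,0,0,0.9],[0,0,0,0.9],[0,0,0,0.9],[0,0,0,0.9],[0,0,0,0],[0,0,0,0]],
  ],
)

```text
time_s: 16.45
tcp_pos: [0.3792, 0.3514, 0.1729]
tool_rot: [3.137, 0.001, 1.671]
wrist_force: [0.7, 0.7, -0.3]
opening: 0.639
```

```bash
python3 - <<'E'
from h import *
s,p,d=wpic("w9"); to(.439,.05,.17); print(s["wrist_force"],s["opening"],s["q"])
E
```

```text
t 16.50 pos [0.3792 0.3515 0.1729] rot [3.137e+00 1.000e-03 1.671e+00] q7 -1.26 units [-7.65  0.73  0.07] turn None
[ 0.73047509  0.74580254 -0.30255986] 0.6392491798024589 [-0.55402236  0.68966154 -0.46509451  1.95519785  0.52502618  0.61519508
 -1.26394799]
```

View pics/w9.png

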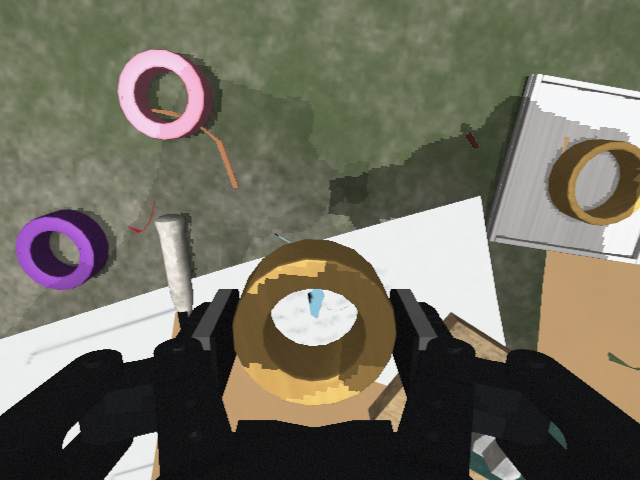

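Request:
play_rows(
  deltas=[
    [[-0.74,-0.07,0,0],[-0.74,-0.07,0,0],[-0.74,-0.07,0,0],[-0.74,-0.07,0,0],[-0.74,-0.07,0,0],[-0.74,-0.07,0,0],[-0.74,-0.07,0,0],[-0.74,-0.07,0,0],[-0.74,-0.07,0,0],[-0.74,-0.07,0,0],[0,0,0,0]],
  ],
)

```text
time_s: 17.42
tcp_pos: [0.3788, 0.0473, 0.1726]
tool_rot: [3.141, 0.006, 1.662]
wrist_force: [0.5, -0.6, -1.7]
opening: 0.643
```

Request:
play_rows(
  deltas=[
    [[-0.05,0.48,0,0],[-0.05,0.48,0,0],[-0.05,0.48,0,0],[0,0,0,0],[0,0,0,0],[0,0,0,0]],
  ],
)

```text
time_s: 17.92
tcp_pos: [0.4376, 0.054, 0.1731]
tool_rot: [3.138, 0.001, 1.67]
wrist_force: [-1.2, -0.3, -2.1]
opening: 0.646
```

```bash
python3 - <<'E'
from h import *
to(.439,.05,.13,np.radians(90))
s,p,d=wpic("w10")
for n in("side","top"):
    p,d=camera(n);np.savez(n+"10.npz",p=p,d=d)
    cv2.imwrite(f"pics/{n}10.png",cv2.resize(p[200:380,300:540] if n=="side" else p[160:340,340:540],None,fx=3.2,fy=3.2,interpolation=cv2.INTER_CUBIC)[:,:,::-1])
E
```

```text
t 17.92 pos [0.4376 0.054  0.1731] rot [3.138e+00 1.000e-03 1.670e+00] q7 -0.81 units [-0.1   0.03  1.08] turn 1.14
```

View pics/w10.png

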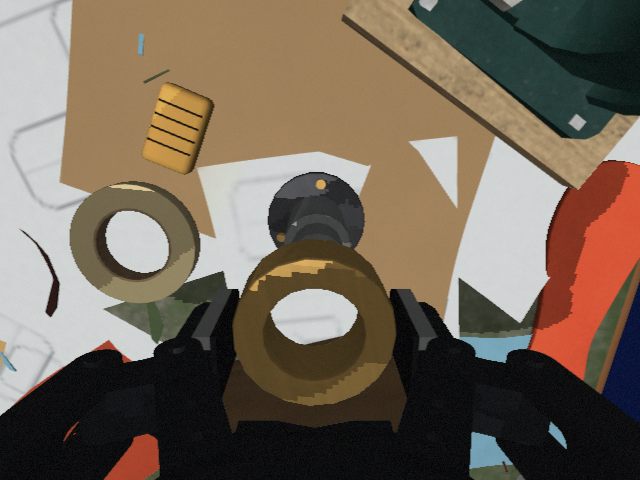

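View pics/side10.png

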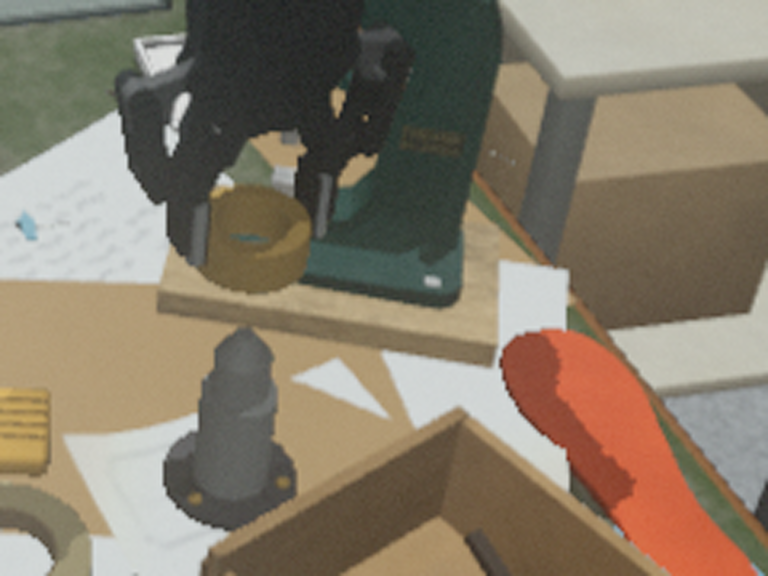

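View pics/top10.png

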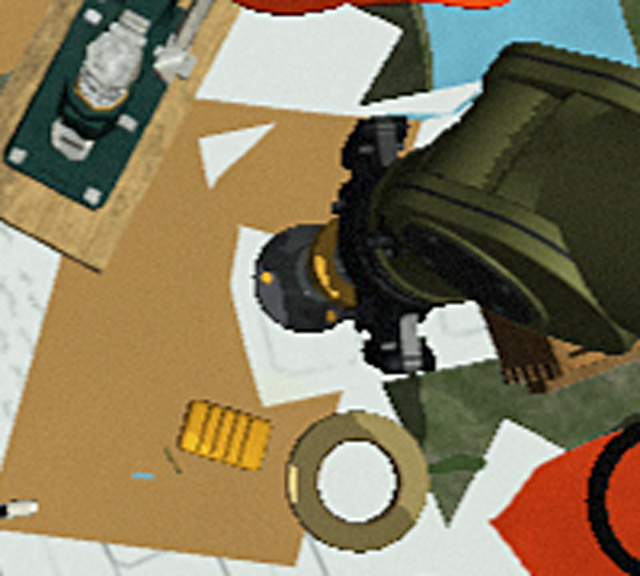

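```bash
python3 - <<'E'
from h import *
s=state();to(.439,.05,.13)
C=s["tcp_pos"][:2];zb=s["tcp_pos"][2]-.0181
a=np.linspace(0,2*np.pi,181)
cr=lambda q:(np.array(q)-[300,200])*3.2+1
for z in(zb,zb+.024):
    q=np.array([cr(pt("side",np.array([C[0]+.028*np.cos(t),C[1]+.028*np.sin(t),z]))) for t in a]);print("z %.3f"%z,"x",q[:,0].min(),q[:,0].max(),"y",q[:,1].min(),q[:,1].max())
q=np.array([cr(pt("side",np.array([C[0]+.017*np.cos(t),C[1]+.017*np.sin(t),zb+.024]))) for t in a]);print("bore","x",q[:,0].min(),q[:,0].max(),"y",q[:,1].min(),q[:,1].max())
print("tip pred",cr(pt("side",np.array([.439,.05,.108]))))
p=np.load("side10.npz")["p"]
c=cv2.resize(p[250:300,350:405],None,fx=12,fy=12,interpolation=cv2.INTER_CUBIC);cv2.imwrite("pics/s10b.png",c[:,:,::-1])
# gauge edge rows: print gray rows
g=cv2.cvtColor(p,cv2.COLOR_RGB2GRAY)
for v in(304,308,325,335,345): print(v,g[v,355:395].tolist())
E
```

```text
t 18.07 pos [0.4375 0.054  0.1732] rot [3.138e+00 1.000e-03 1.670e+00] q7 -0.81 units [-0.1   0.03  1.08] turn None
z 0.155 x 188.65548701758453 306.6034230212799 y 218.78274277150797 293.6935686347171
z 0.179 x 191.9998879951465 312.12953107827855 y 179.61132093470997 253.47862022607643
bore x 215.4979009389914 288.41540962043894 y 193.42476355492855 238.24657754381496
tip pred [244.98847244 333.89126876]
304 [155, 157, 156, 157, 157, 156, 156, 157, 157, 156, 156, 156, 155, 156, 156, 150, 129, 116, 86, 92, 88, 91, 90, 89, 103, 134, 155, 156, 157, 153, 150, 149, 145, 141, 144, 136, 127, 124, 120, 114]
308 [156, 156, 156, 157, 156, 157, 156, 158, 157, 158, 157, 152, 122, 86, 87, 90, 90, 93, 98, 98, 100, 104, 101, 100, 98, 98, 94, 88, 98, 136, 155, 155, 156, 154, 154, 156, 156, 155, 157, 157]
325 [157, 155, 158, 157, 157, 157, 146, 91, 88, 94, 92, 91, 91, 90, 95, 95, 95, 94, 95, 98, 93, 96, 97, 95, 93, 97, 95, 102, 113, 113, 111, 124, 156, 155, 154, 156, 157, 156, 155, 153]
335 [213, 212, 204, 162, 105, 103, 93, 85, 88, 90, 92, 91, 94, 99, 96, 94, 98, 96, 96, 97, 96, 97, 98, 95, 97, 98, 98, 92, 95, 89, 106, 155, 158, 157, 156, 158, 157, 156, 155, 155]
345 [76, 76, 76, 73, 76, 82, 85, 91, 91, 94, 94, 95, 95, 99, 96, 96, 95, 98, 100, 99, 99, 97, 99, 95, 93, 96, 96, 96, 89, 80, 79, 78, 74, 75, 74, 77, 104, 156, 155, 155]
```

View pics/s10b.png

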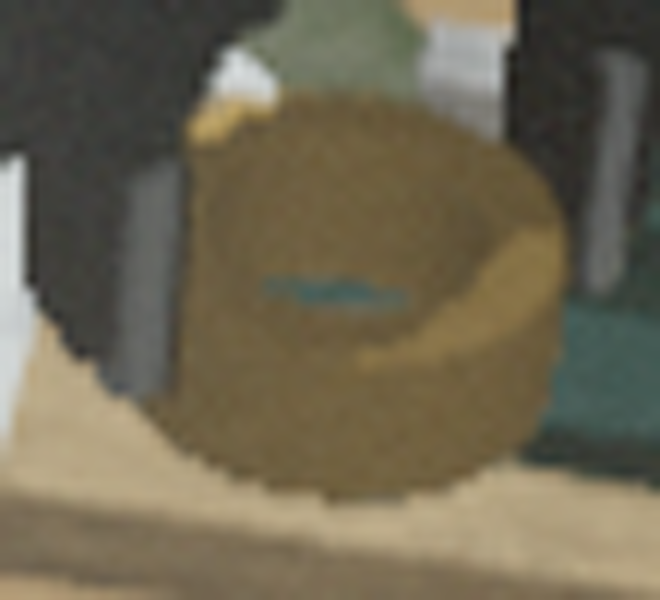

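In the side view the held ferrule's edges match its predicted position to about 1 mm, so its centre is the TCP. I'll align to the gauge axis and go down to just above the tip.

Request:
play_rows(
  deltas=[
    [[-0.05,0.02,0.2,0],[-0.05,0.02,0.3,0],[0,0,0.3,0],[0,0,0.25,0],[0,0,0.1,0],[0,0,0,0],[0,0,0,0],[0,0,0,0]],
  ],
)

```text
time_s: 18.73
tcp_pos: [0.4409, 0.0504, 0.1276]
tool_rot: [3.136, 0.0, 1.669]
wrist_force: [-0.1, 0.4, -1.7]
opening: 0.637
```

```bash
python3 - <<'E'
from h import *
to(.439,.05,.10);print(state()["wrist_force"])
s,p,d=wpic("w11");wp=p
p,d=camera("side");np.savez("side11.npz",p=p,d=d)
a=cv2.resize(p[250:360,335:425],None,fx=5,fy=5,interpolation=cv2.INTER_CUBIC)
b=cv2.resize(wp[200:450,200:430],None,fx=1.5,fy=1.5)
o=np.zeros((550,450+345,3),np.uint8);o[:,:450]=a;o[:375,450:]=b
cv2.imwrite("pics/m11.png",o[:,:,::-1])
E
```

```text
t 18.73 pos [0.4409 0.0504 0.1276] rot [3.136 0.    1.669] q7 -0.90 units [-0.01 -0.05  0.69] turn None
[-0.11556365  0.37002155 -1.7183449 ]
```

View pics/m11.png

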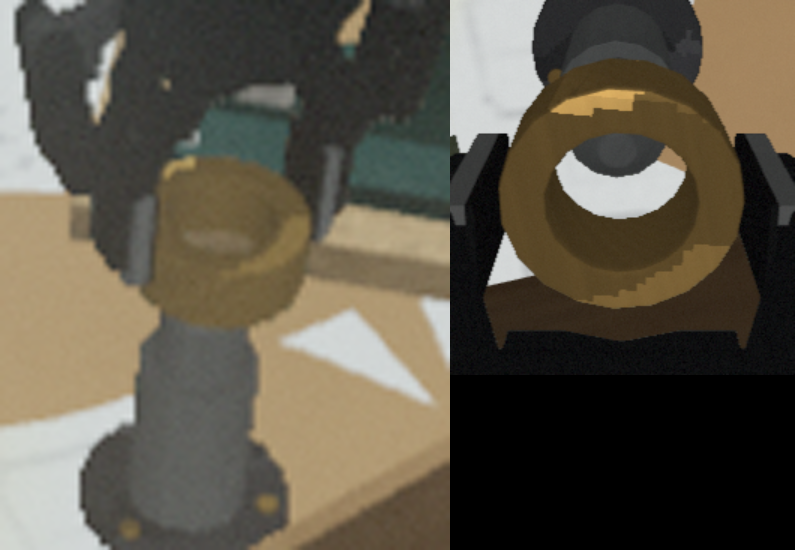

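```bash
python3 - <<'E'
from h import *
s=state();wp=np.load("w11.npz")["p"]
print(wray(s,314,345.3,.1095),"rim near -> centre y", wray(s,314,345.3,.1095)[1]+.017)
print(wray(s,311.3,300,.108))
c=cv2.resize(wp[270:360,260:370],None,fx=7,fy=6.6,interpolation=cv2.INTER_CUBIC)
cv2.imwrite("pics/w11c.png",np.clip(c.astype(float)*1.6,0,255).astype(np.uint8)[:,:,::-1])
E
```

```text
[0.44298005 0.03182655 0.1095    ] rim near -> centre y 0.048826548431770325
[0.44004732 0.05084473 0.108     ]
```

View pics/w11c.png

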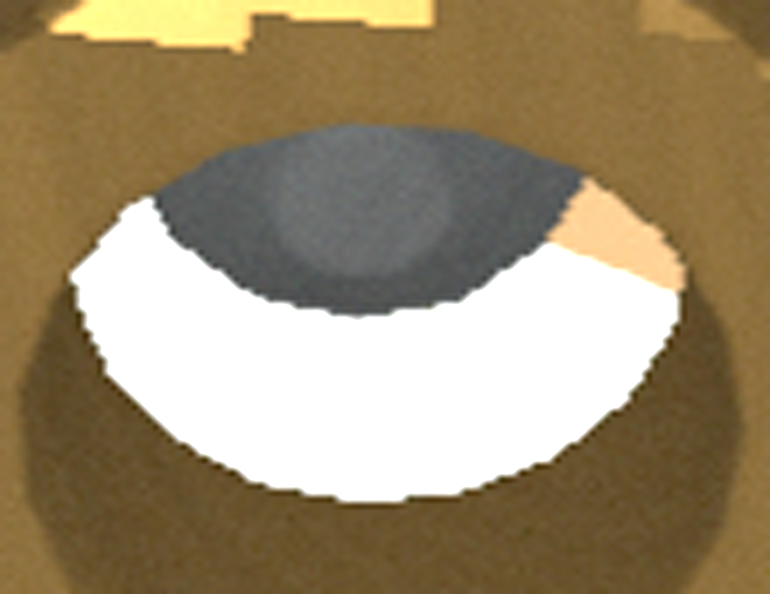

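The wrist view through the bore shows the tip disc at (312,300), about 2 mm to the +y side of the bore centre. I'll correct that and lower in small steps.

Request:
play_rows(
  deltas=[
    [[0.05,-0.03,0,0],[0,0,0.1,0],[0,0,0.1,0],[0,0,0.1,0],[0,0,0.1,0],[0,0,0,0],[0,0,0,0]],
  ],
)

```text
time_s: 19.42
tcp_pos: [0.4391, 0.0521, 0.1109]
tool_rot: [3.138, 0.001, 1.669]
wrist_force: [-0.7, 1.3, -1.5]
opening: 0.643
```

Request:
play_rows(
  deltas=[
    [[0,0,0.1,0],[0,0,0.1,0],[0,0,0,0],[0,0,0,0]],
  ],
)

```text
time_s: 19.75
tcp_pos: [0.4392, 0.0521, 0.103]
tool_rot: [3.137, 0.001, 1.669]
wrist_force: [0.6, -0.6, -1.0]
opening: 0.639
```

Request:
play_rows(
  deltas=[
    [[0,0,0.1,0],[0,0,0.1,0],[0,0,0.08,0],[0,0,0,0],[0,0,0,0]],
  ],
)

```text
time_s: 20.17
tcp_pos: [0.4393, 0.0521, 0.0918]
tool_rot: [3.137, 0.001, 1.669]
wrist_force: [0.0, -0.1, -1.0]
opening: 0.643
```

```bash
python3 - <<'E'
from h import *
s,p,d=wpic("w12");wp=p;print(s["wrist_force"],s["tcp_pos"])
p,d=camera("side")
a=cv2.resize(p[250:360,335:425],None,fx=5,fy=5,interpolation=cv2.INTER_CUBIC)
b=cv2.resize(wp[200:450,200:430],None,fx=1.5,fy=1.5)
o=np.zeros((550,450+345,3),np.uint8);o[:,:450]=a;o[:375,450:]=b
cv2.imwrite("pics/m12.png",o[:,:,::-1])
E
```

```text
[ 0.00982689 -0.08360866 -0.97336599] [0.43934071 0.05212936 0.09181376]
```

View pics/m12.png

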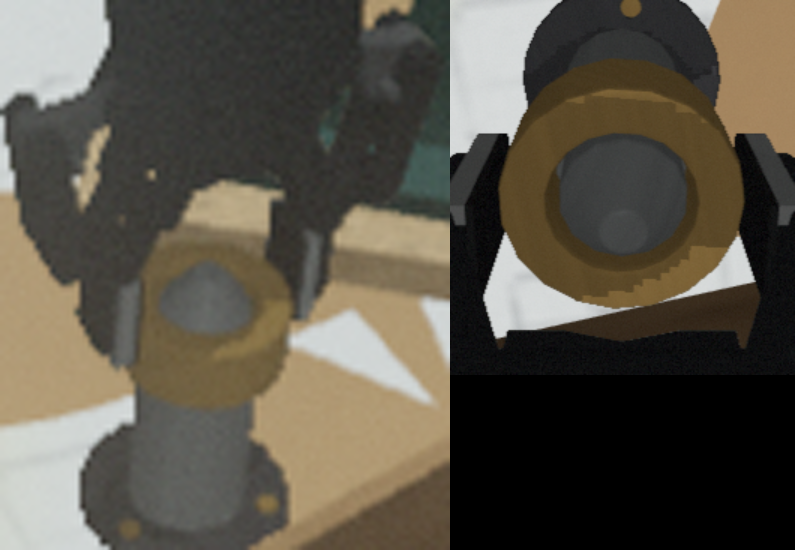

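The gauge now pokes through the bore in both views, with no side force. I'll lower the last few millimetres.

Request:
play_rows(
  deltas=[
    [[0,0,0.06,0],[0,0,0.04,0],[0,0,0,0],[0,0,0,0]],
  ],
)

```text
time_s: 20.6
tcp_pos: [0.4397, 0.0522, 0.0883]
tool_rot: [3.136, 0.0, 1.669]
wrist_force: [-0.5, -0.6, 3.6]
opening: 0.641
```

Contact with the step, at about 4.6 N. I'll open the fingers and retreat.

Request:
play_rows(
  deltas=[
    [[0,0,0,0],[0,0,0,0],[0,0,0,0],[0,0,0,0],[0,0,0,0],[0,0,0,0]],
  ],
  fingers=-1,
)

```text
time_s: 21.1
tcp_pos: [0.4395, 0.0521, 0.088]
tool_rot: [3.137, 0.0, 1.669]
wrist_force: [0.5, -0.3, -1.1]
opening: 0.996
```

Request:
play_rows(
  deltas=[
    [[0,0,-0.1,0],[0,0,-0.3,0],[0,0,-0.5,0],[0,0,-0.6,0],[0,0,-0.7,0],[0,0,-0.7,0],[0,0,-0.4,0],[0,0,0,0],[0,0,0,0],[0,0,0,0]],
  ],
)

```text
time_s: 21.93
tcp_pos: [0.4383, 0.0516, 0.2195]
tool_rot: [3.138, 0.001, 1.669]
wrist_force: [0.2, 0.3, -0.7]
opening: 1.0
```

```bash
python3 - <<'E'
from h import *
s,wp,d=wpic("w13");print(s["wrist_force"],s["tcp_pos"],s["time_s"])
p,d=camera("side");np.savez("side13.npz",p=p,d=d)
cv2.imwrite("pics/s13.png",cv2.resize(p[190:370,320:480],None,fx=3.3,fy=3.3,interpolation=cv2.INTER_CUBIC)[:,:,::-1])
p,d=camera("top");np.savez("top13.npz",p=p,d=d)
cv2.imwrite("pics/t13.png",cv2.resize(p[120:320,220:470],None,fx=3,fy=3,interpolation=cv2.INTER_CUBIC)[:,:,::-1])
E
```

```text
[ 0.20700364  0.26375088 -0.69113869] [0.43832175 0.05164202 0.21954974] 21.9333
```

View pics/s13.png

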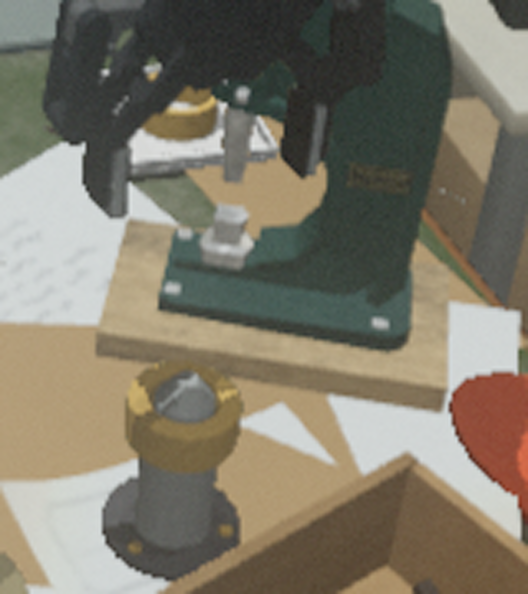

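View pics/t13.png

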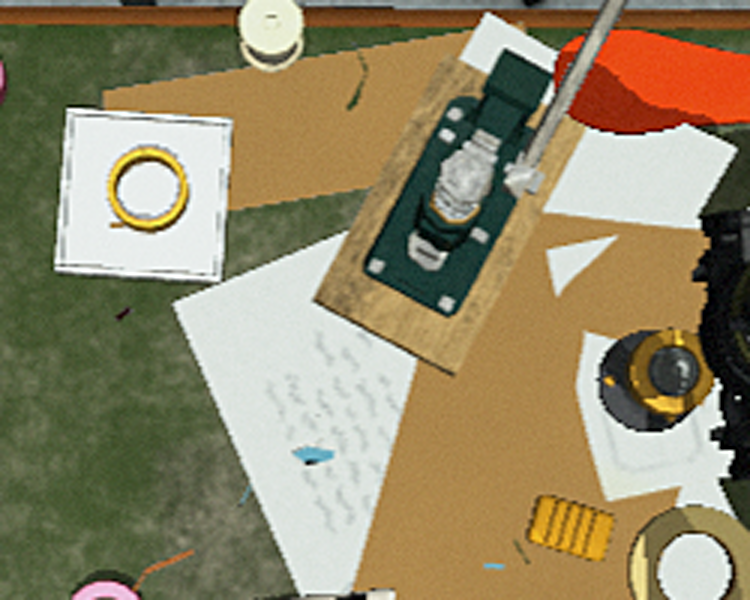

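View pics/w13.png

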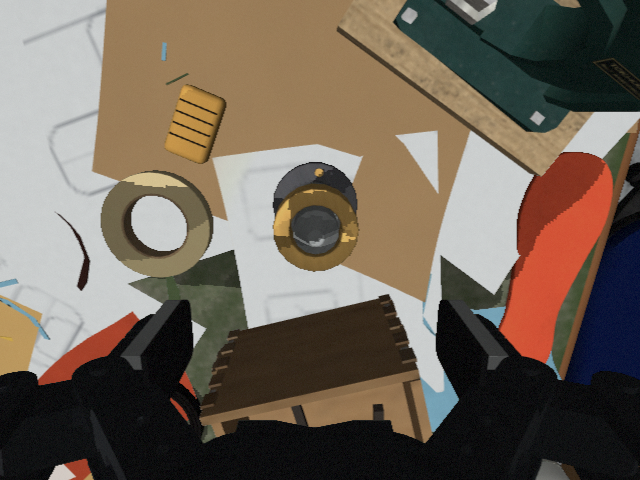

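```bash
python3 - <<'E'
from h import *
a=np.load("top13.npz");p,d=a["p"],a["d"];c=get_calibration("top");K=np.array(c["camera_matrix"]);R=np.array(c["R"]);t=np.array(c["t"])
m=cv2.inRange(cv2.cvtColor(p,cv2.COLOR_RGB2HSV),(15,110,70),(34,255,255))>0
for n,b,z0 in(("thick",(225,262,428,462),.08),("thin",(165,200,250,290),.028)):
    M=np.zeros_like(m);M[b[0]:b[1],b[2]:b[3]]=1;v,u=np.nonzero(M&m&(d>0));z=d[v,u]
    X=(R.T@(np.stack([(u-K[0,2])/K[0,0]*z,(v-K[1,2])/K[1,1]*z,z])-t[:,None])).T;X=X[X[:,2]>z0]
    co=np.linalg.lstsq(np.c_[X[:,:2]-X[:,:2].mean(0),np.ones(len(X))],X[:,2],rcond=None)[0]
    print(n,len(X),"centre",np.round((X[:,:2].min(0)+X[:,:2].max(0))/2,4),"top z",np.round(np.median(X[:,2]),4),"slope deg",np.round(np.degrees(co[:2]),1))
print(ray("top",220+144/3,120+195/3,.019))
hand_in()
E
```

```text
thick 373 centre [0.4398 0.0558] top z 0.0922 slope deg [-10.4  65.7]
thin 188 centre [0.5689 0.3961] top z 0.034 slope deg [ 0.7 -1.3]
[0.56578711 0.39835148 0.019     ]
the job is handed in; nothing more can be done
```

I handed the job in at about 22 s of the 64 s allowed. The thick-walled ferrule is on the gauge's step and the thin-walled one is in the tray. `hand_in()` gives no verdict.

**Thin-walled ferrule:**
- It was released lying on the tray floor, about 4 mm from the tray's centre.
- The top camera's depth puts its top at 0.034 m, against 0.036 m expected, with a slope of about 1°.

**Thick-walled ferrule:**
- It passed over the go end with almost no side force and met the step at about 4.6 N.
- Its median top height is 0.092 m, against 0.094 m expected.
- After release it looks level and seated in the side, top and wrist pictures.

**Failed or disagreeing checks:**
- The depth plane fit for the thick ferrule gave slopes of -10° and 66° and a centre about 5 mm off in y. The likely cause is the nearby gripper or the ferrule's side wall falling in the colour mask. It disagrees with the three pictures, and I handed in without resolving it. The levelness and centring of that ferrule therefore rest on the pictures.
- The cameras disagreed on the gauge's position in y by 2–3 mm. I settled it by looking through the bore with the wrist camera.

The gripper ended open with its TCP at z = 0.22 m, clear of everything, and the wrist force was under 1 N.

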